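# Seat a card holder behind the ledge lip and hold it pressed home

### The job

Slide the metal carriage along the wooden display ledge, away from the pocket it covers, until it clicks past its spring catch and stays parked against the end stop. Then stand the card holder upright in the uncovered pocket behind the lip, push it down by feel against the sprung seat until it is fully home, and finish while still holding it pressed home: do not let go. Leave the cup, jar and cork where they are.

Things in the scene. Friction and masses are not known exactly. Their poses are not given: they have to be found in the camera images.
- ledge: Fixed wooden ledge, 70 (x) x 250 (y) x 48 mm high. Origin: centre of its underside; y along it, -x side towards the robot. Two lips 8 mm thick run along it, 22 mm slot between (centre x = 0); their tops flare to a 33 mm mouth. Deep pocket at y = -95 to -25 mm; the rest of the slot is shallow and holds the spring catch. End stop block, 60 mm high, at y = +74 to +90 mm.
- pocket (a point): Centre of the pocket's mouth, level with the lip tops: 60 mm from the ledge's middle towards -y, 48 mm above the table. Axes as the ledge's. The pocket is 22 mm (x) by 70 mm (y). The sprung seat's top lies 17 mm below this point when free, 25 mm when fully pressed. The carriage covers the pocket at the start.
- carriage (a joint): Travel of the aluminium carriage along the ledge's +y, 0 to 0.100 m. 0: its middle is over the pocket's middle. It drags with about 1.5 N. From about 0.085 to 0.092 a spring catch resists with a further 5 N or so, then snaps behind it and helps it on; parked is 0.100, against the end stop.
- fin (a point): Middle of the top edge of the upright fin on the carriage, 93 mm above the table; moves with it; axes as the ledge's. The fin is 12 mm thick along the slide (y), 40 mm wide (x), 36 mm high; below it the carriage is a saddle plate 66 (x) x 60 (y) mm, its top 36 mm below this point.
- seat (a joint): How far the steel sprung seat at the bottom of the pocket is pressed down, 0 (free) to 0.008 m (bottomed). It pushes back with about 3 N when free and 10 N when bottomed, and lifts the holder again when let go.
- holder: Loose wooden card holder, a block 18 mm thick (its x), 60 mm wide (its y) and 70 mm high (z), with a small painted card on both broad faces; about 120 g, standing on the table. Origin: centre of its underside. Either way round fits the pocket, thickness across the slot. Fully home its underside is 23 mm above the table.
- cup: Bystander: loose white plastic cup, rim radius 34 mm, 100 mm high, standing empty. Origin: centre of its underside.
- jar: Bystander: loose lidded jar, radius 24 mm, 55 mm high. Origin: centre of its underside.
- cork: Bystander: loose bottle cork standing on end, radius 12 mm, 45 mm high. Origin: centre of its underside.
There are look-alikes about, which are no part of the job. Leave any turquoise look-alike of the holder alone.

How it is judged:
On the way, in this order (a step that is already met when the one before it is completed fails the run):
1. the carriage has clicked past its spring catch and is parked (value of joint carriage above 0.0965 m), for 0.2 s.
2. the holder is in the pocket and pressed home (value of joint seat above 0.006 m and z of holder in the frame of ledge below 0.0265 m and horizontal distance between holder and pocket below 0.012 m), for 0.2 s.
At the end, for the whole second after the job is handed in: Carriage parked past its catch (over 96.5 mm); holder at rest, within 10 degrees of upright, within 12 mm of the pocket's middle, underside at most 26.5 mm up, seat pressed over 6 of 8 mm; fingers press on the holder with over 3 N, and the holder on the ledge with over 5 N (all of step 2 and value of joint carriage above 0.0965 m and angle between holder's own z axis and vertical below 0.17 rad and contact force between holder and the fingers above 3 N and contact force between holder and ledge above 5 N and linear speed of holder below 0.02 m/s); the arm keeps its last pose, push and grip.
It fails at once if the cup is moved more than 3 cm or tipped (distance of cup from where it was at the start of the episode above 0.03 m or angle between cup's own z axis and vertical above 0.5 rad).
It fails at once if the jar is moved more than 3 cm or tipped (distance of jar from where it was at the start of the episode above 0.03 m or angle between jar's own z axis and vertical above 0.5 rad).
It fails at once if the cork is moved more than 3 cm or tipped (distance of cork from where it was at the start of the episode above 0.03 m or angle between cork's own z axis and vertical above 0.5 rad).
It also fails if it takes over 48 s, if anything falls off the work surface, if the arm or the gripper's body presses on something with over 40 N, if the wrist force passes 120 N, or if a joint passes its speed limit or range.

### The arm

A 6-joint arm with a two-finger parallel gripper is mounted at the origin on the work surface. World frame = base frame: x ahead of the robot, y to its left, z up, the work surface at z = 0. Lengths are in m, angles in rad, forces in N, time in s.
With the tool pointing down it reaches from about 0.35 to 0.975 m from the base axis. Payload 4.9 kg.
Tool frame: the origin (TCP) lies midway between the tips of the shut fingers; the grasp point (between the pads) lies manip.tcp_to_grasp behind it (manip.tcp_to_grasp is the distance from the TCP to the grasp point, in m); z points along the fingers, y is the line along which they close (so a half turn about z gives the same grasp; the last joint's range is limited). The gripper opens to 85 mm and grips with 20 to 120 N. Pads are 22 mm wide; open, the fingers measure 114 mm over their backs; the gripper's body (76 mm by 85 mm) begins 54 mm behind the grasp point. The pads swing forward as they close: fully open they stand 13 mm farther back than shut.
Start: joints at [-1.232, 0.053, 1.613, -0, 1.476, -0.119], TCP at [0.276, -0.561, 0.204] pointing down, gripper open.
Joint ranges: [-3.01, 3.01], [-1.01, 2.22], [0.06, 2.58], [-1.02, 4.17], [0.09, 2.62], [-3.14, 3.14]. Speed limits (rad/s): [2.57, 2.57, 3.14, 3.14, 3.14, 3.14].

### API

Orientations are given as a unit quaternion [w, x, y, z].
In Python, from plant import manip, grab_frame, calibration, job_done gives the robot as it stands.
- The arm moves only by the tool send_rows, never from a script. Its argument "rows" is a list of rows, each an object of numbers: "x", "y", "z": the shift along the tool's x, y, z normalised to -1 to 1, where 1 is 15 cm; "wx", "wy", "wz": the turn, a rotation vector about the tool's x, y, z normalised to -1 to 1, where 1 is pi/4 rad; "hand": the opening, from -1 (shut) to 1 (fully open). In form: [{"x": .., "y": .., "z": .., "wx": .., "wy": .., "wz": .., "hand": ..}, ...]. A call has exactly 10 rows; each row shifts and turns the commanded pose from where the row before left it, along the tool's axes as they then stand; what a row does not reach is not made up. A row lasts 1/12 s, in which the tool goes at most 41.7 mm and 7.16 degrees, less where a joint would pass 70% of its speed; a pose out of reach is approached as far as the arm can. A call with a number of a shift or a turn outside -1 to 1 is refused whole. A call with a gripper value outside its range is refused whole. The fingers move at their own pace and stop on an object; the grip force is fixed at half the most. Time passes only in rows, so rows that do not move let the fingers close, or fill a call up. It gives the time, the measured TCP pose, the force, the opening and the grip force at its end, in the units of the state.
- manip.state(): the state, without advancing time (a new reading comes with each control period).
- grab_frame(name): name is "scene" or "side" or "wrist"; returns the picture (400x640x3 uint8, blue, green, red); there is no depth.
- calibration(name): a dict with "camera_matrix" (3x3 intrinsics, pixels), "k1" (the pictures are not rectified: a ray, as slopes to the right and down, at radius r is drawn at 1 + k1 r^2 times it, then the intrinsics apply), "R" (3x3) and "t" (3): a world point X has camera coordinates R X + t. Camera axes: x right, y down, z forward; pixel columns grow to the right and rows downward; lengths in m; the calibration is good to about 2 mm. A picture is of the moment at which its call begins: read the wrist's pose just before it. calibration takes no time and is no camera call; for the wrist camera it gives the pose at the moment of the call.
- job_done(): hands the job in; it is judged then, once.
The state is a dict: "time": time; "joint_pos": joint angles; "joint_vel": joint speeds; "joint_efforts": joint torques, N m; "tool_pos": TCP position; "tool_rot": TCP orientation; "contact_force": force on the tool from outside, world axes, zero at the start; "ft_torque": the same for the moment, N m; "gripper_width": opening from 0.0 (shut) to 1.0 (fully open); "grasp_force": force on a finger pad.
Only numpy, scipy, OpenCV 4.12 (cv2) and the standard library are available. Lean on these libraries where they do the work, as an engineer would, in place of code of your own. Each camera call takes 0.05 s, during which the arm holds its last target. There are 200 camera calls.

## Working session

There is one attempt and no reset: what is moved stays moved. The work goes in short steps, Python scripts to look and compute and a tool call to move; the robot and the scene stay as the last step left them, time stands still between calls to the robot, and variables do not carry over. Pictures are saved under pics/ and viewed, at most 10 in all, crops included, and the job is handed in when it is done.

Besides the shell and the picture viewer there is one more tool, called after "Request:" by a JSON object that holds its "method" and its "body". send_rows: Moves the arm, as the interface text tells. Scaled input: -1 to 1 covers 15 cm each way for a shift and pi/4 rad each way for a turn. Its arguments: {"type":"object","properties":{"rows":{"type":"array","items":{"type":"object","properties":{"x":{"type":"number","minimum":-1,"maximum":1},"y":{"type":"number","minimum":-1,"maximum":1},"z":{"type":"number","minimum":-1,"maximum":1},"wx":{"type":"number","minimum":-1,"maximum":1},"wy":{"type":"number","minimum":-1,"maximum":1},"wz":{"type":"number","minimum":-1,"maximum":1},"hand":{"type":"number"}}}}},"required":["rows"]}

```bash
mkdir -p pics; ls; python3 - <<'E'
from plant import *
import cv2,numpy as np
s=manip.state();print(s, manip.tcp_to_grasp)
for n in("scene","side"):
    cv2.imwrite(f"pics/{n}0.png",grab_frame(n))
    c=calibration(n);print(n,c)
E
```

```text
pics
{'time': 0.0, 'joint_pos': array([-1.23198637e+00,  5.33500025e-02,  1.61427007e+00, -1.79061638e-05,
        1.47594715e+00, -1.19037499e-01]), 'joint_vel': array([ 0.00063732, -0.00083576, -0.00198336,  0.00034416,  0.00022346,
       -0.00106192]), 'joint_efforts': array([ 8.99752176e-04, -3.93669105e+01, -3.70182252e+01, -2.25195248e-05,
        7.08070263e-03, -2.17411156e-06]), 'tool_pos': array([ 0.27601746, -0.56002169,  0.20268158]), 'tool_rot': array([-9.80356222e-04,  9.73910527e-01,  2.26930187e-01, -1.17129434e-04]), 'contact_force': array([0.21583522, 0.58645121, 0.00606267]), 'ft_torque': array([-0.00954712, -0.05208636,  0.0067138 ]), 'grasp_force': 0.0, 'gripper_width': 1.0001595682973663} 0.0187
scene {'camera_matrix': array([[386.38014858,   0.        , 318.89868599],
       [  0.        , 386.38014858, 196.06457222],
       [  0.        ,   0.        ,   1.        ]]), 'k1': -0.004163993562428943, 'R': array([[-0.70480547,  0.70937549,  0.00597218],
       [ 0.60338706,  0.60388454, -0.52081428],
       [-0.37305939, -0.36346922, -0.85364912]]), 't': array([ 0.39892304, -0.30449123,  1.02056299])}
side {'camera_matrix': array([[480.07591649,   0.        , 327.91165071],
       [  0.        , 480.07591649, 193.77128614],
       [  0.        ,   0.        ,   1.        ]]), 'k1': -0.08695651973252363, 'R': array([[ 0.97756366, -0.21025836, -0.01267697],
       [-0.16404289, -0.72217702, -0.67197491],
       [ 0.13213333,  0.65897782, -0.74046541]]), 't': array([-0.56582791,  0.1836942 ,  0.92590329])}
```

View pics/scene0.png

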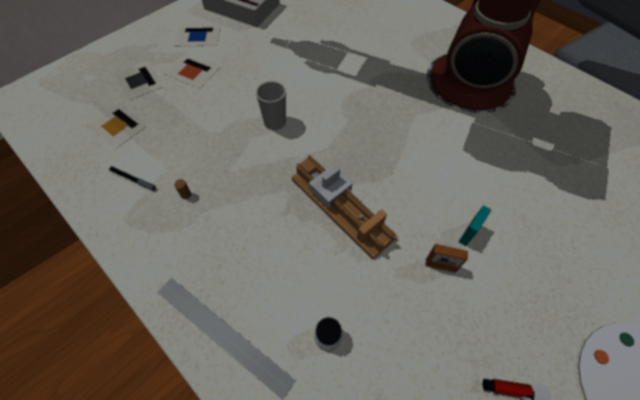

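View pics/side0.png

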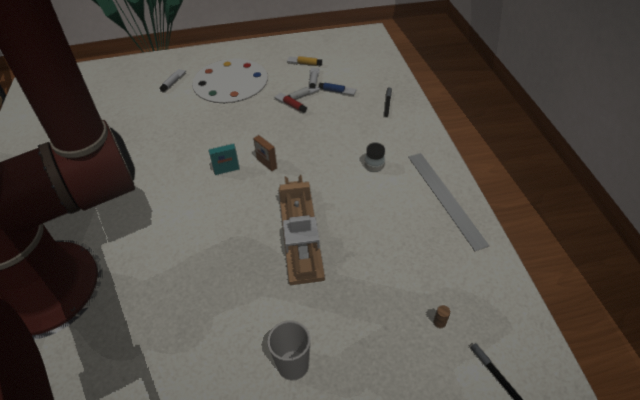

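The scene picture shows the ledge from (305,165) to (385,245), the carriage at (330,185) and the end stop at (373,222). Holder candidates are a brown wooden block with a card at scene (446,257) / side (265,152), and a turquoise look-alike at scene (476,225) / side (224,158). The cup is at (272,105), the jar at (329,333) and the cork at (183,188). I choose the brown block and will check it in a close crop.

```bash
cat > h.py <<'E'
import numpy as np,cv2
from plant import *
def ray(n,u,v,c=None):
    c=c or calibration(n);K=c["camera_matrix"]
    p=cv2.undistortPoints(np.array([[[u,v]]],float),K,np.array([c["k1"],0,0,0,0.]))[0,0]
    R,t=np.array(c["R"]),np.array(c["t"]);return -R.T@t,R.T@np.array([p[0],p[1],1])
def onz(n,u,v,z,c=None):
    o,d=ray(n,u,v,c);return o+d*(z-o[2])/d[2]
def proj(n,X,c=None):
    c=c or calibration(n)
    p=cv2.projectPoints(np.array(X,float).reshape(-1,1,3),cv2.Rodrigues(np.array(c["R"]))[0],np.array(c["t"]),c["camera_matrix"],np.array([c["k1"],0,0,0,0.]))[0];return p[:,0]
E
python3 - <<'E'
import cv2,numpy as np
a=cv2.imread("pics/scene0.png");b=cv2.imread("pics/side0.png")
def crop(i,x,y,w,h,s):
    o=cv2.resize(i[y:y+h,x:x+w],None,fx=s,fy=s,interpolation=cv2.INTER_CUBIC)
    o=cv2.convertScaleAbs(o,alpha=1.6)
    for k in range(0,w,10): cv2.line(o,(k*s,0),(k*s,12 if (x+k)%50==0 else 5),(0,0,255),1)
    for k in range(0,h,10): cv2.line(o,(0,k*s),(12 if (y+k)%50==0 else 5,k*s),(0,0,255),1)
    return o
cv2.imwrite("pics/c1.png",crop(a,290,150,200,130,4))
cv2.imwrite("pics/c2.png",crop(b,200,130,150,150,4))
E
```

```text
(no output)
```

View pics/c1.png

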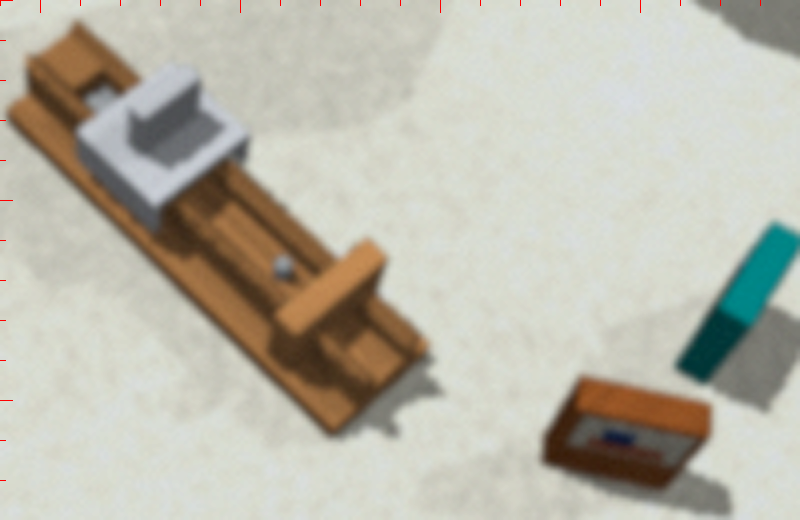

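View pics/c2.png

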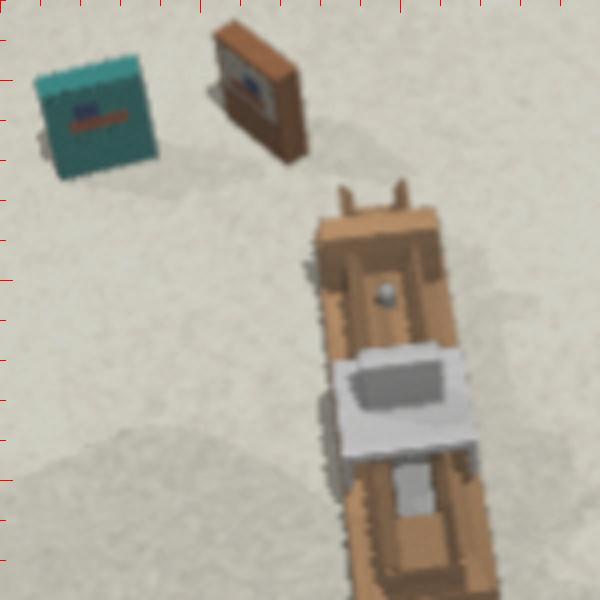

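The crops confirm the brown, carded wooden block as the holder: top edge at scene crop (583,377)–(710,403). The carriage plate corners are (77,128), (153,203) and (248,135), and the end stop top is (272,318)–(388,258). Next I fit poses from both views.

```bash
cat > fit.py <<'E'
from h import *
from scipy.optimize import least_squares
S=lambda p:np.array(p)/4+[290,150]
D=lambda p:np.array(p)/4+[200,130]
cal={n:calibration(n) for n in("scene","side")}
def T(p,L): c,s=np.cos(p[2]),np.sin(p[2]); return np.array([p[0]+c*L[0]-s*L[1],p[1]+s*L[0]+c*L[1],L[2]])
def solve(obs,p0):
    f=lambda p:np.concatenate([proj(n,T(p,L(p)),cal[n])[0]-px for n,L,px in obs])
    r=least_squares(f,p0,loss="soft_l1");return r
# ledge: -y end in scene is up-left; robot side (-x) is up-right in scene
pl=lambda sx,sy:(lambda p:(sx*.033,-.06+sy*.03,.057))
es=lambda sx,y:(lambda p:(sx*p[3],y,.060))
ob=[("scene",pl(1,-1),S((77,128))),("scene",pl(1,1),S((153,203))),("scene",pl(-1,1),S((248,135))),
("scene",es(-1,.074),S((370,240))),("scene",es(-1,.09),S((388,258))),("scene",es(1,.09),S((290,335))),("scene",es(1,.074),S((272,318))),
("side",pl(-1,1),D((333,362))),("side",pl(1,1),D((462,348))),("side",pl(1,-1),D((477,440))),("side",pl(-1,-1),D((343,458))),
("side",es(-1,.09),D((318,222))),("side",es(1,.09),D((437,208))),("side",es(-1,.074),D((320,240))),("side",es(1,.074),D((440,228)))]
print("scene rough",onz("scene",330,185,.06),onz("scene",373,222,.06))
a=onz("scene",*S((153,130)),.057);b=onz("scene",*S((330,288)),.06)
r=solve(ob,[*(a+b)[:2]/2,np.arctan2(b[1]-a[1],b[0]-a[0])-np.pi/2,.03])
print("ledge",r.x,"res",np.round(r.fun,1),"pocket",T(r.x,(0,-.06,.048)))
hd=lambda i,j,k:(lambda p:(i*.009,j*.03,k*.07))
# i=+1: card face seen by scene
best=None
a=onz("scene",*S((640,407)),.07)
ob=[("scene",hd(-1,-1,1),S((583,377))),("scene",hd(-1,1,1),S((710,403))),("scene",hd(1,1,1),S((708,437))),("scene",hd(1,-1,0),S((546,463))),("scene",hd(1,1,0),S((664,488)))]
x=a-onz("scene",*S((583,377)),.07)
q=onz("scene",*S((710,403)),.07)-onz("scene",*S((583,377)),.07)
r=solve(ob,[a[0],a[1],np.arctan2(q[1],q[0])-np.pi/2]);print("holder scene",r.x,np.round(r.fun,1),"len",np.linalg.norm(q))
p=r.x
for i in(-1,1):
  for j in(-1,1):
    for k in(0,1): print(i,j,k,np.round((proj("side",T(p,hd(i,j,k)(p)))[0]-[200,130])*4))
for n,u,v,z in(("scene",272,92,.1),("side",289,340,.1),("scene",329,330,.055),("side",376,151,.055),("scene",182,183,.045),("side",442,311,.045)):print(n,u,v,onz(n,u,v,z))
E
python3 fit.py
```

```text
scene rough [ 0.52724198 -0.00761122  0.06      ] [0.52975702 0.10806781 0.06      ]
ledge [ 0.52424628  0.02965248 -0.0784961   0.03215718] res [-6.4 -5.6 -6.2 -5.3 -5.5 -6.2  0.4  1.   1.9  2.   2.3  2.6  0.8  1.
 -0.3  5.3  0.5  5.1  0.5  6.4 -0.5  5.9 -0.2 -4.1 -0.1 -3.8 -0.2 -3.2
 -0.1 -3.4] pocket [ 0.51954135 -0.03016276  0.048     ]
holder scene [0.47993679 0.24821314 0.5561119 ] [-0.9 -1.1  1.  -0.7  1.2 -0.  -1.8  0.7  0.   1.1] len 0.05648269717571564
-1 -1 0 [284. 164.]
-1 -1 1 [272.  77.]
-1 1 0 [222. 114.]
-1 1 1 [207.  27.]
1 -1 0 [308. 149.]
1 -1 1 [296.  61.]
1 1 0 [245. 100.]
1 1 1 [231.  13.]
scene 272 92 [ 0.46100176 -0.25145211  0.1       ]
side 289 340 [ 0.46224902 -0.25941353  0.1       ]
scene 329 330 [0.73015544 0.18599367 0.055     ]
side 376 151 [0.72914516 0.17291631 0.055     ]
scene 182 183 [ 0.73162853 -0.23245943  0.045     ]
side 442 311 [ 0.73259807 -0.23829276  0.045     ]
```

```bash
cat > fit2.py <<'E'
import re
src=open("fit.py").read().split("hd=lambda")[0]
src=src.replace("-.06+sy*.03","-.06+p[4]+sy*.03").replace("-np.pi/2,.03]","-np.pi/2,.03,0]")
exec(src)
for z in(.0,.015,.02,.03):
    print(z,[np.round(r.x[:2]-0+0,3)]); c,s=np.cos(r.x[2]),np.sin(r.x[2])
    for n,px in(("scene",S((8,110))),("scene",S((335,435)))):
        d=onz(n,*px,z)[:2]-r.x[:2];print("  local",np.round([c*d[0]+s*d[1],-s*d[0]+c*d[1]],4))
for n,px in(("scene",S((78,22))),("scene",S((28,60))),("scene",S((428,345)))):
        d=onz(n,*px,.048)[:2]-r.x[:2];print("lip local",np.round([c*d[0]+s*d[1],-s*d[0]+c*d[1]],4))
E
python3 fit2.py
```

```text
scene rough [ 0.52724198 -0.00761122  0.06      ] [0.52975702 0.10806781 0.06      ]
ledge [ 0.52406491  0.023638   -0.06978727  0.03206     0.02180377] res [-1.7 -0.3 -1.   0.1 -0.5 -1.2 -1.8 -1.3 -0.3 -0.3  0.4  0.3 -1.1 -1.3
 -0.6 -0.7 -0.2 -1.1 -0.1 -0.4 -0.7 -0.7 -0.2 -2.  -0.1 -1.8 -0.1 -1.1
  0.  -1.5] pocket [ 0.51988107 -0.03621595  0.048     ]
0.0 [array([0.524, 0.024])]
  local [ 0.0282 -0.1287]
  local [0.0285 0.1257]
0.015 [array([0.524, 0.024])]
  local [ 0.034  -0.1203]
  local [0.0343 0.1287]
0.02 [array([0.524, 0.024])]
  local [ 0.0359 -0.1175]
  local [0.0363 0.1297]
0.03 [array([0.524, 0.024])]
  local [ 0.0398 -0.1119]
  local [0.0402 0.1318]
lip local [-0.0175 -0.1214]
lip local [ 0.0187 -0.1196]
lip local [-0.0185  0.1324]
```

```bash
cat > fit3.py <<'E'
src=open("fit.py").read()
i=src.index("ob=[");j=src.index("hd=lambda")
exec(src[:i])
hd=lambda i,j,k:(lambda p:(i*.009,j*.03,k*.07))
ob=[("scene",hd(-1,-1,1),S((583,377))),("scene",hd(-1,1,1),S((710,403))),("scene",hd(1,1,1),S((708,437))),("scene",hd(1,-1,0),S((546,463))),("scene",hd(1,1,0),S((664,488))),
("side",hd(-1,-1,0),D((288,163))),("side",hd(-1,-1,1),D((278,85))),("side",hd(-1,1,0),D((230,118))),("side",hd(-1,1,1),D((213,37))),("side",hd(1,-1,0),D((307,153))),("side",hd(1,-1,1),D((298,70))),("side",hd(1,1,1),D((235,20)))]
r=solve(ob,[.48,.248,.556]);print("holder",r.x,np.round(r.fun,1))
for n,P,z in(("scene",S((760,270)),.07),("scene",S((692,377)),0),("side",D((62,180)),0),("side",D((157,157)),0),("side",D((87,70)),.07)):print(n,onz(n,*P,z))
s=manip.state();print(s["tool_pos"],s["tool_rot"])
E
python3 fit3.py
```

```text
holder [0.48110499 0.24670865 0.5500904 ] [-2.  -1.3 -0.1 -0.7  0.1 -0.1 -2.8  0.5 -1.   1.1 -0.4  0.7 -1.  -1.7
 -1.5 -0.6 -0.9 -2.2  0.7 -0.6  0.2 -1.7 -0.3 -1.5]
scene [0.38465349 0.24713671 0.07      ]
scene [0.41099663 0.25371739 0.        ]
side [0.35778718 0.23444937 0.        ]
side [0.41468003 0.24102277 0.        ]
side [0.38555653 0.24762771 0.07      ]
[ 0.27601815 -0.56006008  0.20277376] [-9.26866905e-04  9.73915765e-01  2.26907938e-01 -1.08028854e-04]
```

```bash
cat > plan.py <<'E'
import sys,json
from h import *
from scipy.spatial.transform import Rotation as Ro
def plan(target,yaw,n,p0=None,y0=None,hand=None):
    s=manip.state()
    q=s["tool_rot"];R=Ro.from_quat([q[1],q[2],q[3],q[0]]).as_matrix()
    if p0 is None:p0=s["tool_pos"]
    if y0 is None:y0=np.arctan2(R[1,0],R[0,0])
    dy=(yaw-y0+np.pi)%(2*np.pi)-np.pi
    d=(np.array(target)-p0)/n
    rows=[]
    for i in range(n):
        a=y0+dy*i/n
        x=np.array([np.cos(a),np.sin(a),0]);y=np.array([np.sin(a),-np.cos(a),0])
        rows.append([round(v,3) for v in (d@x/.15,d@y/.15,-d[2]/.15,-dy/n/(np.pi/4))])
    print("time",s["time"],"yaw",y0,"pos",p0,"tilt z",R[:,2]);print("x y z wz");[print(*r) for r in rows]
if __name__=="__main__":
    a=[float(v) for v in sys.argv[1:]];plan(a[:3],a[3],int(a[4]))
E
python3 plan.py .518 -.066 .2 1.501 20
```

```text
time 0.1 yaw 0.45780326294011453 pos [ 0.27601815 -0.56006008  0.20277376] tilt z [-6.31048924e-04  1.75635537e-03 -9.99998258e-01]
x y z wz
0.145 -0.112 0.001 -0.066
0.151 -0.104 0.001 -0.066
0.156 -0.096 0.001 -0.066
0.161 -0.088 0.001 -0.066
0.165 -0.08 0.001 -0.066
0.169 -0.071 0.001 -0.066
0.173 -0.062 0.001 -0.066
0.176 -0.053 0.001 -0.066
0.178 -0.044 0.001 -0.066
0.18 -0.034 0.001 -0.066
0.182 -0.025 0.001 -0.066
0.183 -0.015 0.001 -0.066
0.183 -0.006 0.001 -0.066
0.183 0.004 0.001 -0.066
0.183 0.013 0.001 -0.066
0.182 0.023 0.001 -0.066
0.181 0.032 0.001 -0.066
0.179 0.042 0.001 -0.066
0.176 0.051 0.001 -0.066
0.173 0.06 0.001 -0.066
```

Request:
{"method": "send_rows", "body": {"rows": [{"x": 0.145, "y": -0.112, "z": 0, "wz": -0.066, "hand": -1}, {"x": 0.151, "y": -0.104, "z": 0, "wz": -0.066, "hand": -1}, {"x": 0.156, "y": -0.096, "z": 0, "wz": -0.066, "hand": -1}, {"x": 0.161, "y": -0.088, "z": 0, "wz": -0.066, "hand": -1}, {"x": 0.165, "y": -0.08, "z": 0, "wz": -0.066, "hand": -1}, {"x": 0.169, "y": -0.071, "z": 0, "wz": -0.066, "hand": -1}, {"x": 0.173, "y": -0.062, "z": 0, "wz": -0.066, "hand": -1}, {"x": 0.176, "y": -0.053, "z": 0, "wz": -0.066, "hand": -1}, {"x": 0.178, "y": -0.044, "z": 0, "wz": -0.066, "hand": -1}, {"x": 0.18, "y": -0.034, "z": 0, "wz": -0.066, "hand": -1}]}}

```text
invalid input at $.rows[0]: expected keys x, y, z, wx, wy, wz, hand
```

Request:
{"method": "send_rows", "body": {"rows": [{"x": 0.182, "y": -0.025, "z": 0, "wz": -0.066, "hand": -1}, {"x": 0.183, "y": -0.015, "z": 0, "wz": -0.066, "hand": -1}, {"x": 0.183, "y": -0.006, "z": 0, "wz": -0.066, "hand": -1}, {"x": 0.183, "y": 0.004, "z": 0, "wz": -0.066, "hand": -1}, {"x": 0.183, "y": 0.013, "z": 0, "wz": -0.066, "hand": -1}, {"x": 0.182, "y": 0.023, "z": 0, "wz": -0.066, "hand": -1}, {"x": 0.181, "y": 0.032, "z": 0, "wz": -0.066, "hand": -1}, {"x": 0.179, "y": 0.042, "z": 0, "wz": -0.066, "hand": -1}, {"x": 0.176, "y": 0.051, "z": 0, "wz": -0.066, "hand": -1}, {"x": 0.173, "y": 0.06, "z": 0, "wz": -0.066, "hand": -1}]}}

```text
invalid input at $.rows[0]: expected keys x, y, z, wx, wy, wz, hand
```

```bash
python3 plan.py .518 -.066 .072 1.501 10; python3 - <<'E'
from h import *
import pickle
c=calibration("wrist");i=grab_frame("wrist");pickle.dump((c,i),open("w1.pkl","wb"))
cv2.imwrite("pics/w1.png",cv2.convertScaleAbs(i,alpha=1.5))
E
```

```text
time 0.1 yaw 0.45780326294011453 pos [ 0.27601815 -0.56006008  0.20277376] tilt z [-6.31048924e-04  1.75635537e-03 -9.99998258e-01]
x y z wz
0.29 -0.224 0.087 -0.133
0.312 -0.193 0.087 -0.133
0.33 -0.159 0.087 -0.133
0.345 -0.124 0.087 -0.133
0.356 -0.087 0.087 -0.133
0.363 -0.05 0.087 -0.133
0.367 -0.012 0.087 -0.133
0.366 0.027 0.087 -0.133
0.361 0.065 0.087 -0.133
0.352 0.102 0.087 -0.133
```

View pics/w1.png

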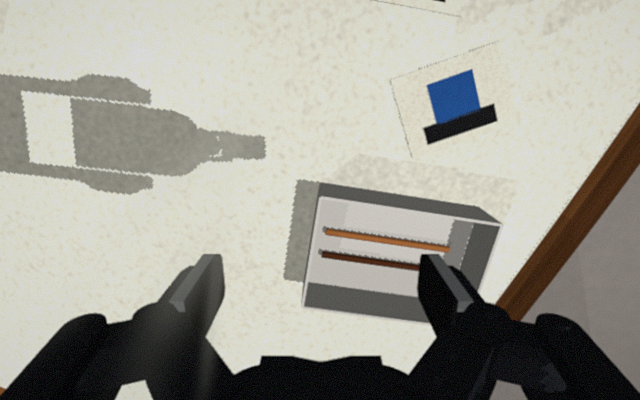

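The rows were refused because the wx and wy keys are required, so this wrist picture only shows the start area, with a tray at (400,250).

Request:
{"method": "send_rows", "body": {"rows": [{"x": 0.145, "y": -0.112, "z": 0, "wx": 0, "wy": 0, "wz": -0.066, "hand": -1}, {"x": 0.151, "y": -0.104, "z": 0, "wx": 0, "wy": 0, "wz": -0.066, "hand": -1}, {"x": 0.156, "y": -0.096, "z": 0, "wx": 0, "wy": 0, "wz": -0.066, "hand": -1}, {"x": 0.161, "y": -0.088, "z": 0, "wx": 0, "wy": 0, "wz": -0.066, "hand": -1}, {"x": 0.165, "y": -0.08, "z": 0, "wx": 0, "wy": 0, "wz": -0.066, "hand": -1}, {"x": 0.169, "y": -0.071, "z": 0, "wx": 0, "wy": 0, "wz": -0.066, "hand": -1}, {"x": 0.173, "y": -0.062, "z": 0, "wx": 0, "wy": 0, "wz": -0.066, "hand": -1}, {"x": 0.176, "y": -0.053, "z": 0, "wx": 0, "wy": 0, "wz": -0.066, "hand": -1}, {"x": 0.178, "y": -0.044, "z": 0, "wx": 0, "wy": 0, "wz": -0.066, "hand": -1}, {"x": 0.18, "y": -0.034, "z": 0, "wx": 0, "wy": 0, "wz": -0.066, "hand": -1}]}}

```text
time: 0.98
tool_pos: [0.3978, -0.3123, 0.2036]
tool_rot: [-0.0, 0.883, 0.47, -0.0]
contact_force: [1.0, -0.7, 0.4]
gripper_width: 0.002
grasp_force: 0.0
```

Request:
{"method": "send_rows", "body": {"rows": [{"x": 0.182, "y": -0.025, "z": 0, "wx": 0, "wy": 0, "wz": -0.066, "hand": -1}, {"x": 0.183, "y": -0.015, "z": 0, "wx": 0, "wy": 0, "wz": -0.066, "hand": -1}, {"x": 0.183, "y": -0.006, "z": 0, "wx": 0, "wy": 0, "wz": -0.066, "hand": -1}, {"x": 0.183, "y": 0.004, "z": 0, "wx": 0, "wy": 0, "wz": -0.066, "hand": -1}, {"x": 0.183, "y": 0.013, "z": 0, "wx": 0, "wy": 0, "wz": -0.066, "hand": -1}, {"x": 0.182, "y": 0.023, "z": 0, "wx": 0, "wy": 0, "wz": -0.066, "hand": -1}, {"x": 0.181, "y": 0.032, "z": 0, "wx": 0, "wy": 0, "wz": -0.066, "hand": -1}, {"x": 0.179, "y": 0.042, "z": 0, "wx": 0, "wy": 0, "wz": -0.066, "hand": -1}, {"x": 0.176, "y": 0.051, "z": 0, "wx": 0, "wy": 0, "wz": -0.066, "hand": -1}, {"x": 0.173, "y": 0.06, "z": 0, "wx": 0, "wy": 0, "wz": -0.066, "hand": -1}]}}

```text
time: 1.82
tool_pos: [0.52, -0.0658, 0.2036]
tool_rot: [-0.0, 0.733, 0.681, -0.0]
contact_force: [-0.0, 0.1, 0.4]
gripper_width: 0.003
grasp_force: 0.0
```

```bash
python3 plan.py .518 -.066 .072 1.501 10; python3 - <<'E'
from h import *
import pickle
c=calibration("wrist");i=grab_frame("wrist");pickle.dump((c,i),open("w2.pkl","wb"))
cv2.imwrite("pics/w2.png",cv2.convertScaleAbs(i,alpha=1.5))
E
```

```text
time 1.8167 yaw 1.4972473335441308 pos [ 0.5200254  -0.06579271  0.20356689] tilt z [-4.05348851e-04  9.61543338e-05 -9.99999913e-01]
x y z wz
-0.0 -0.001 0.088 -0.0
-0.0 -0.001 0.088 -0.0
-0.0 -0.001 0.088 -0.0
-0.0 -0.001 0.088 -0.0
-0.0 -0.001 0.088 -0.0
-0.0 -0.001 0.088 -0.0
-0.0 -0.001 0.088 -0.0
-0.0 -0.001 0.088 -0.0
-0.0 -0.001 0.088 -0.0
-0.0 -0.001 0.088 -0.0
```

View pics/w2.png

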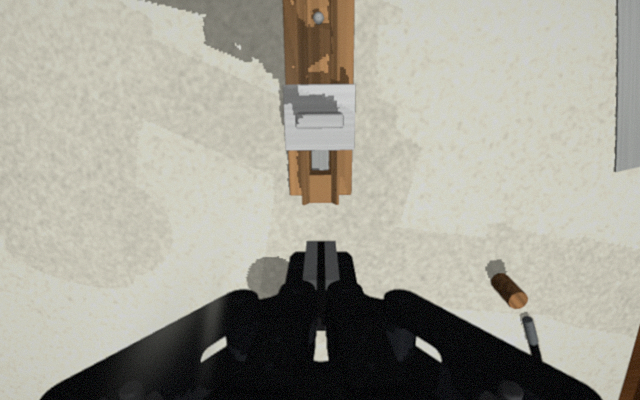

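The wrist view shows the ledge end at (320,203), the carriage plate at (284–355, 84–150), the fin top at about (320,121) and the catch ball at (318,17).

```bash
python3 - <<'E'
from h import *
import pickle
c,i=pickle.load(open("w2.pkl","rb"))
print(c)
for nm,u,v,z in(("lip end L",302,204,.048),("lip end R",340,203,.048),("plate BL",286,150,.057),("plate BR",355,150,.057),("plate TL",285,85,.057),("plate TR",355,84,.057),("fin l",296,121,.093),("fin r",343,121,.093),("slot L at end",308,176,.048),("R",333,173,.048),("flange L",290,195,.016),("flange R",352,195,.016),("catch",318,17,.03),("cork",518,299,.045)):
    print(nm,np.round(onz("wrist",u,v,z,c),4))
E
```

```text
{'camera_matrix': array([[333.94525431,   0.        , 320.6442856 ],
       [  0.        , 333.94525431, 195.61460693],
       [  0.        ,   0.        ,   1.        ]]), 'k1': -0.0392555437863093, 'R': array([[ 9.97291141e-01, -7.35547594e-02, -2.79808752e-04],
       [-7.02238085e-02, -9.53246592e-01,  2.93920994e-01],
       [-2.18860147e-02, -2.93105154e-01, -9.55829677e-01]]), 't': array([-0.52290917, -0.06614608,  0.37174039])}
lip end L [ 0.4977 -0.1003  0.048 ]
lip end R [ 0.5368 -0.1021  0.048 ]
plate BL [ 0.488 -0.042  0.057]
plate BR [ 0.5538 -0.0469  0.057 ]
plate TL [0.4932 0.0171 0.057 ]
plate TR [0.5565 0.0133 0.057 ]
fin l [ 0.503 -0.013  0.093]
fin r [ 0.5417 -0.0159  0.093 ]
slot L at end [ 0.5063 -0.0712  0.048 ]
R [ 0.5316 -0.07    0.048 ]
flange L [ 0.4825 -0.0993  0.016 ]
flange R [ 0.5519 -0.1044  0.016 ]
catch [0.5275 0.0765 0.03  ]
cork [ 0.7374 -0.2361  0.045 ]
```

Request:
{"method": "send_rows", "body": {"rows": [{"x": 0, "y": 0, "z": 0.088, "wx": 0, "wy": 0, "wz": 0, "hand": -1}, {"x": 0, "y": 0, "z": 0.088, "wx": 0, "wy": 0, "wz": 0, "hand": -1}, {"x": 0, "y": 0, "z": 0.088, "wx": 0, "wy": 0, "wz": 0, "hand": -1}, {"x": 0, "y": 0, "z": 0.088, "wx": 0, "wy": 0, "wz": 0, "hand": -1}, {"x": 0, "y": 0, "z": 0.088, "wx": 0, "wy": 0, "wz": 0, "hand": -1}, {"x": 0, "y": 0, "z": 0.088, "wx": 0, "wy": 0, "wz": 0, "hand": -1}, {"x": 0, "y": 0, "z": 0.088, "wx": 0, "wy": 0, "wz": 0, "hand": -1}, {"x": 0, "y": 0, "z": 0.088, "wx": 0, "wy": 0, "wz": 0, "hand": -1}, {"x": 0, "y": 0, "z": 0.088, "wx": 0, "wy": 0, "wz": 0, "hand": -1}, {"x": 0, "y": 0, "z": 0.088, "wx": 0, "wy": 0, "wz": 0, "hand": -1}]}}

```text
time: 2.7
tool_pos: [0.5198, -0.0673, 0.0706]
tool_rot: [0.0, 0.734, 0.68, 0.0]
contact_force: [-0.0, -0.1, 0.1]
gripper_width: -0.001
grasp_force: 0.0
```

Request:
{"method": "send_rows", "body": {"rows": [{"x": 0.05, "y": 0, "z": 0, "wx": 0, "wy": 0, "wz": 0, "hand": -1}, {"x": 0.05, "y": 0, "z": 0, "wx": 0, "wy": 0, "wz": 0, "hand": -1}, {"x": 0.05, "y": 0, "z": 0, "wx": 0, "wy": 0, "wz": 0, "hand": -1}, {"x": 0.05, "y": 0, "z": 0, "wx": 0, "wy": 0, "wz": 0, "hand": -1}, {"x": 0.05, "y": 0, "z": 0, "wx": 0, "wy": 0, "wz": 0, "hand": -1}, {"x": 0.05, "y": 0, "z": 0, "wx": 0, "wy": 0, "wz": 0, "hand": -1}, {"x": 0.05, "y": 0, "z": 0, "wx": 0, "wy": 0, "wz": 0, "hand": -1}, {"x": 0.05, "y": 0, "z": 0, "wx": 0, "wy": 0, "wz": 0, "hand": -1}, {"x": 0.05, "y": 0, "z": 0, "wx": 0, "wy": 0, "wz": 0, "hand": -1}, {"x": 0.05, "y": 0, "z": 0, "wx": 0, "wy": 0, "wz": 0, "hand": -1}]}}

```text
time: 3.53
tool_pos: [0.5256, 0.0084, 0.0719]
tool_rot: [0.0, 0.734, 0.68, 0.0]
contact_force: [0.5, -0.8, -0.9]
gripper_width: -0.002
grasp_force: 0.0
```

Request:
{"method": "send_rows", "body": {"rows": [{"x": 0.03, "y": 0, "z": 0, "wx": 0, "wy": 0, "wz": 0, "hand": -1}, {"x": 0.02, "y": 0, "z": 0, "wx": 0, "wy": 0, "wz": 0, "hand": -1}, {"x": 0.02, "y": 0, "z": 0, "wx": 0, "wy": 0, "wz": 0, "hand": -1}, {"x": 0.02, "y": 0, "z": 0, "wx": 0, "wy": 0, "wz": 0, "hand": -1}, {"x": 0.02, "y": 0, "z": 0, "wx": 0, "wy": 0, "wz": 0, "hand": -1}, {"x": 0.02, "y": 0, "z": 0, "wx": 0, "wy": 0, "wz": 0, "hand": -1}, {"x": 0.02, "y": 0, "z": 0, "wx": 0, "wy": 0, "wz": 0, "hand": -1}, {"x": 0.02, "y": 0, "z": 0, "wx": 0, "wy": 0, "wz": 0, "hand": -1}, {"x": 0.02, "y": 0, "z": 0, "wx": 0, "wy": 0, "wz": 0, "hand": -1}, {"x": 0, "y": 0, "z": 0, "wx": 0, "wy": 0, "wz": 0, "hand": -1}]}}

```text
time: 4.37
tool_pos: [0.5277, 0.0365, 0.0719]
tool_rot: [-0.0, 0.733, 0.68, 0.0]
contact_force: [-0.0, 1.2, 0.1]
gripper_width: -0.001
grasp_force: 0.0
```

Request:
{"method": "send_rows", "body": {"rows": [{"x": 0.01, "y": 0, "z": 0, "wx": 0, "wy": 0, "wz": 0, "hand": -1}, {"x": 0.01, "y": 0, "z": 0, "wx": 0, "wy": 0, "wz": 0, "hand": -1}, {"x": 0.01, "y": 0, "z": 0, "wx": 0, "wy": 0, "wz": 0, "hand": -1}, {"x": 0.01, "y": 0, "z": 0, "wx": 0, "wy": 0, "wz": 0, "hand": -1}, {"x": 0.01, "y": 0, "z": 0, "wx": 0, "wy": 0, "wz": 0, "hand": -1}, {"x": 0.01, "y": 0, "z": 0, "wx": 0, "wy": 0, "wz": 0, "hand": -1}, {"x": 0.01, "y": 0, "z": 0, "wx": 0, "wy": 0, "wz": 0, "hand": -1}, {"x": 0, "y": 0, "z": 0, "wx": 0, "wy": 0, "wz": 0, "hand": -1}, {"x": 0, "y": 0, "z": 0, "wx": 0, "wy": 0, "wz": 0, "hand": -1}, {"x": 0, "y": 0, "z": 0, "wx": 0, "wy": 0, "wz": 0, "hand": -1}]}}

```text
time: 5.2
tool_pos: [0.5285, 0.0464, 0.0719]
tool_rot: [0.0, 0.734, 0.68, -0.0]
contact_force: [0.7, -0.2, -0.0]
gripper_width: 0.0
grasp_force: 0.0
```

```bash
python3 - <<'E'
from h import *
i=grab_frame("side")[130:280,200:350];j=grab_frame("scene")[150:280,290:450]
i=cv2.resize(i,None,fx=3,fy=3,interpolation=2);j=cv2.resize(j,(350,284),interpolation=2)
o=np.zeros((450,800,3),np.uint8);o[:,:450]=i;o[:284,450:]=j
cv2.imwrite("pics/c3.png",cv2.convertScaleAbs(o,alpha=1.6));print(manip.state()["contact_force"])
E
```

```text
[ 0.14833759 -0.10330739 -0.42871886]
```

View pics/c3.png

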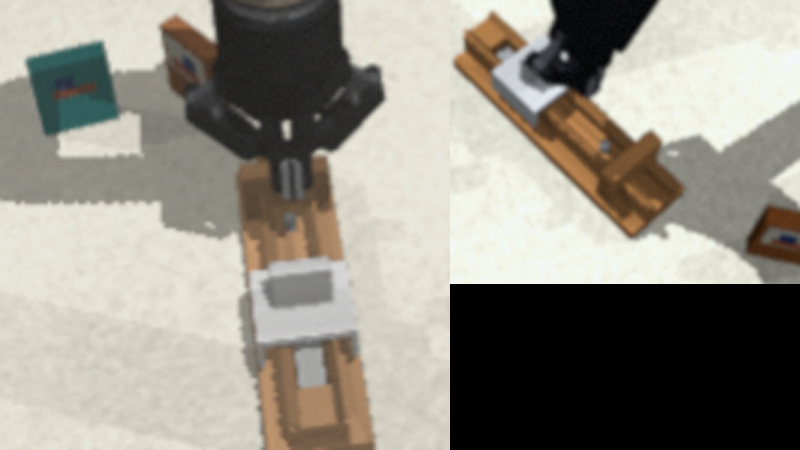

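The carriage has not moved: its plate is still at side crop (250–357, 262–345). The fingertips are at (290,195), past it. I'll check where the TCP projects.

```bash
python3 - <<'E'
from h import *
s=manip.state();print(s["tool_pos"],s["joint_pos"])
for n,o,k in(("side",(200,130),3),("scene",(290,150),350/160)):
    for z in(0,.02,.05): print(n,z,(proj(n,s["tool_pos"]+[0,0,z])[0]-o)*k, "fin",(proj(n,[.5224,-.0145,.093])[0]-o)*k)
c=calibration("wrist");print("tcp in wrist",proj("wrist",s["tool_pos"],c))
E
```

```text
[0.52851911 0.04639561 0.07192971] [-5.27422400e-02 -5.23653411e-02  1.94733833e+00 -2.25054324e-05
  1.24659511e+00  2.36120150e-02]
side 0 [295.20504648 213.73508692] fin [300.05419397 263.52474976]
side 0.02 [293.45521675 193.88924404] fin [300.05419397 263.52474976]
side 0.05 [290.73278294 162.94429384] fin [300.05419397 263.52474976]
scene 0 [131.00201291 106.39900654] fin [86.83455972 48.50242223]
scene 0.02 [132.7301668   94.43905491] fin [86.83455972 48.50242223]
scene 0.05 [135.47964467  75.40920923] fin [86.83455972 48.50242223]
tcp in wrist [[321.541124   231.53840869]]
```

The rendered tips sit about 15–20 mm above the reported TCP, so the fingers skimmed over the fin. I'll go back behind it and come down lower, by feel.

Request:
{"method": "send_rows", "body": {"rows": [{"x": 0, "y": 0, "z": -0.08, "wx": 0, "wy": 0, "wz": 0, "hand": -1}, {"x": 0, "y": 0, "z": -0.08, "wx": 0, "wy": 0, "wz": 0, "hand": -1}, {"x": 0, "y": 0, "z": -0.08, "wx": 0, "wy": 0, "wz": 0, "hand": -1}, {"x": -0.185, "y": 0, "z": 0, "wx": 0, "wy": 0, "wz": 0, "hand": -1}, {"x": -0.185, "y": 0, "z": 0, "wx": 0, "wy": 0, "wz": 0, "hand": -1}, {"x": -0.185, "y": 0, "z": 0, "wx": 0, "wy": 0, "wz": 0, "hand": -1}, {"x": -0.185, "y": 0, "z": 0, "wx": 0, "wy": 0, "wz": 0, "hand": -1}, {"x": 0, "y": 0, "z": 0.08, "wx": 0, "wy": 0, "wz": 0, "hand": -1}, {"x": 0, "y": 0, "z": 0.08, "wx": 0, "wy": 0, "wz": 0, "hand": -1}, {"x": 0, "y": 0, "z": 0.08, "wx": 0, "wy": 0, "wz": 0, "hand": -1}]}}

```text
time: 6.13
tool_pos: [0.5205, -0.0641, 0.0719]
tool_rot: [0.0, 0.734, 0.679, 0.001]
contact_force: [-0.5, 0.6, -0.1]
gripper_width: -0.001
grasp_force: 0.0
```

Request:
{"method": "send_rows", "body": {"rows": [{"x": 0, "y": 0, "z": 0.015, "wx": 0, "wy": 0, "wz": 0, "hand": -1}, {"x": 0, "y": 0, "z": 0.015, "wx": 0, "wy": 0, "wz": 0, "hand": -1}, {"x": 0, "y": 0, "z": 0.015, "wx": 0, "wy": 0, "wz": 0, "hand": -1}, {"x": 0, "y": 0, "z": 0.015, "wx": 0, "wy": 0, "wz": 0, "hand": -1}, {"x": 0, "y": 0, "z": 0.015, "wx": 0, "wy": 0, "wz": 0, "hand": -1}, {"x": 0, "y": 0, "z": 0.01, "wx": 0, "wy": 0, "wz": 0, "hand": -1}, {"x": 0, "y": 0, "z": 0.01, "wx": 0, "wy": 0, "wz": 0, "hand": -1}, {"x": 0, "y": 0, "z": 0.01, "wx": 0, "wy": 0, "wz": 0, "hand": -1}, {"x": 0, "y": 0, "z": 0, "wx": 0, "wy": 0, "wz": 0, "hand": -1}, {"x": 0, "y": 0, "z": 0, "wx": 0, "wy": 0, "wz": 0, "hand": -1}]}}

```text
time: 6.97
tool_pos: [0.52, -0.0643, 0.0561]
tool_rot: [-0.0, 0.734, 0.68, -0.0]
contact_force: [-0.1, 0.3, 0.0]
gripper_width: 0.002
grasp_force: 0.0
```

```bash
python3 - <<'E'
from h import *
s=manip.state();print(s["tool_pos"])
i=cv2.resize(grab_frame("side")[170:290,230:350],(400,400),interpolation=2);j=cv2.resize(grab_frame("scene")[130:230,290:390],(400,400),interpolation=2)
o=np.hstack([i,j])
for k,(n,of,f) in enumerate((("side",(230,170),400/120),("scene",(290,130),4))):
    for z in(0,.02):
        p=(proj(n,s["tool_pos"]+[0,0,z])[0]-of)*f+[400*k,0];cv2.circle(o,tuple(int(v) for v in p),3,(0,0,255) if z==0 else(0,255,0),-1)
cv2.imwrite("pics/c4.png",cv2.convertScaleAbs(o,alpha=1.8))
E
```

```text
[ 0.52004378 -0.06428396  0.05614438]
```

View pics/c4.png

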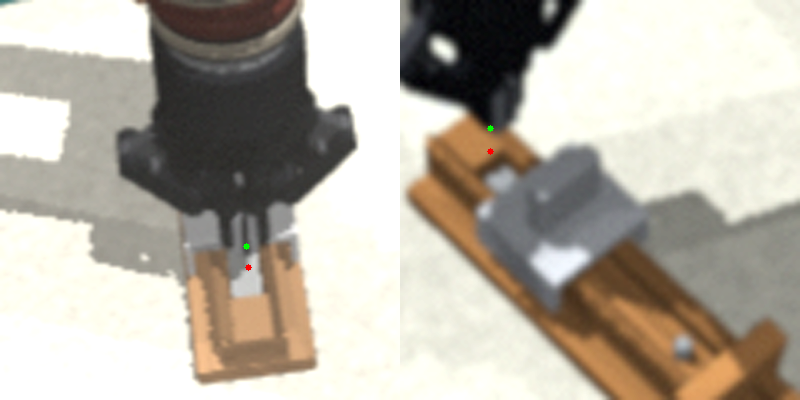

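The picture shows the fin and plate intact and the tips near the green mark, about 18 mm above the reported TCP. I'll lower a little more and push again.

Request:
{"method": "send_rows", "body": {"rows": [{"x": 0, "y": 0, "z": 0.02, "wx": 0, "wy": 0, "wz": 0, "hand": -1}, {"x": 0, "y": 0, "z": 0.01, "wx": 0, "wy": 0, "wz": 0, "hand": -1}, {"x": 0.03, "y": 0, "z": 0, "wx": 0, "wy": 0, "wz": 0, "hand": -1}, {"x": 0.03, "y": 0, "z": 0, "wx": 0, "wy": 0, "wz": 0, "hand": -1}, {"x": 0.03, "y": 0, "z": 0, "wx": 0, "wy": 0, "wz": 0, "hand": -1}, {"x": 0.03, "y": 0, "z": 0, "wx": 0, "wy": 0, "wz": 0, "hand": -1}, {"x": 0.04, "y": 0, "z": 0, "wx": 0, "wy": 0, "wz": 0, "hand": -1}, {"x": 0.04, "y": 0, "z": 0, "wx": 0, "wy": 0, "wz": 0, "hand": -1}, {"x": 0.04, "y": 0, "z": 0, "wx": 0, "wy": 0, "wz": 0, "hand": -1}, {"x": 0.04, "y": 0, "z": 0, "wx": 0, "wy": 0, "wz": 0, "hand": -1}]}}

```text
time: 7.9
tool_pos: [0.5232, -0.022, 0.0517]
tool_rot: [0.0, 0.733, 0.68, -0.0]
contact_force: [-0.1, -1.3, 0.3]
gripper_width: -0.001
grasp_force: 0.9
```

Request:
{"method": "send_rows", "body": {"rows": [{"x": 0.03, "y": 0, "z": 0, "wx": 0, "wy": 0, "wz": 0, "hand": -1}, {"x": 0.03, "y": 0, "z": 0, "wx": 0, "wy": 0, "wz": 0, "hand": -1}, {"x": 0.03, "y": 0, "z": 0, "wx": 0, "wy": 0, "wz": 0, "hand": -1}, {"x": 0.03, "y": 0, "z": 0, "wx": 0, "wy": 0, "wz": 0, "hand": -1}, {"x": 0.03, "y": 0, "z": 0, "wx": 0, "wy": 0, "wz": 0, "hand": -1}, {"x": 0.03, "y": 0, "z": 0, "wx": 0, "wy": 0, "wz": 0, "hand": -1}, {"x": 0.03, "y": 0, "z": 0, "wx": 0, "wy": 0, "wz": 0, "hand": -1}, {"x": 0.03, "y": 0, "z": 0, "wx": 0, "wy": 0, "wz": 0, "hand": -1}, {"x": 0.03, "y": 0, "z": 0, "wx": 0, "wy": 0, "wz": 0, "hand": -1}, {"x": 0.03, "y": 0, "z": 0, "wx": 0, "wy": 0, "wz": 0, "hand": -1}]}}

```text
time: 8.73
tool_pos: [0.5266, 0.023, 0.0516]
tool_rot: [-0.0, 0.734, 0.68, -0.0]
contact_force: [-1.3, -1.4, 0.6]
gripper_width: -0.001
grasp_force: 0.8
```

Request:
{"method": "send_rows", "body": {"rows": [{"x": 0.015, "y": 0, "z": 0, "wx": 0, "wy": 0, "wz": 0, "hand": -1}, {"x": 0.015, "y": 0, "z": 0, "wx": 0, "wy": 0, "wz": 0, "hand": -1}, {"x": 0.015, "y": 0, "z": 0, "wx": 0, "wy": 0, "wz": 0, "hand": -1}, {"x": 0.015, "y": 0, "z": 0, "wx": 0, "wy": 0, "wz": 0, "hand": -1}, {"x": 0.015, "y": 0, "z": 0, "wx": 0, "wy": 0, "wz": 0, "hand": -1}, {"x": 0.015, "y": 0, "z": 0, "wx": 0, "wy": 0, "wz": 0, "hand": -1}, {"x": 0.015, "y": 0, "z": 0, "wx": 0, "wy": 0, "wz": 0, "hand": -1}, {"x": 0.015, "y": 0, "z": 0, "wx": 0, "wy": 0, "wz": 0, "hand": -1}, {"x": 0.01, "y": 0, "z": 0, "wx": 0, "wy": 0, "wz": 0, "hand": -1}, {"x": 0, "y": 0, "z": 0, "wx": 0, "wy": 0, "wz": 0, "hand": -1}]}}

```text
time: 9.57
tool_pos: [0.5286, 0.0425, 0.0518]
tool_rot: [-0.0, 0.734, 0.68, 0.001]
contact_force: [0.5, 0.4, 0.2]
gripper_width: 0.001
grasp_force: 0.0
```

Request:
{"method": "send_rows", "body": {"rows": [{"x": 0.01, "y": 0, "z": 0, "wx": 0, "wy": 0, "wz": 0, "hand": -1}, {"x": 0.01, "y": 0, "z": 0, "wx": 0, "wy": 0, "wz": 0, "hand": -1}, {"x": 0.01, "y": 0, "z": 0, "wx": 0, "wy": 0, "wz": 0, "hand": -1}, {"x": 0, "y": 0, "z": 0, "wx": 0, "wy": 0, "wz": 0, "hand": -1}, {"x": 0, "y": 0, "z": 0, "wx": 0, "wy": 0, "wz": 0, "hand": -1}, {"x": 0, "y": 0, "z": 0, "wx": 0, "wy": 0, "wz": 0, "hand": -1}, {"x": 0, "y": 0, "z": 0, "wx": 0, "wy": 0, "wz": 0, "hand": -1}, {"x": 0, "y": 0, "z": 0, "wx": 0, "wy": 0, "wz": 0, "hand": -1}, {"x": 0, "y": 0, "z": 0, "wx": 0, "wy": 0, "wz": 0, "hand": -1}, {"x": 0, "y": 0, "z": 0, "wx": 0, "wy": 0, "wz": 0, "hand": -1}]}}

```text
time: 10.4
tool_pos: [0.5285, 0.0465, 0.0516]
tool_rot: [-0.0, 0.734, 0.68, 0.0]
contact_force: [0.0, 0.1, 0.4]
gripper_width: -0.004
grasp_force: 0.0
```

Request:
{"method": "send_rows", "body": {"rows": [{"x": 0.01, "y": 0, "z": 0, "wx": 0, "wy": 0, "wz": 0, "hand": -1}, {"x": 0.01, "y": 0, "z": 0, "wx": 0, "wy": 0, "wz": 0, "hand": -1}, {"x": 0, "y": 0, "z": 0, "wx": 0, "wy": 0, "wz": 0, "hand": -1}, {"x": 0, "y": 0, "z": 0, "wx": 0, "wy": 0, "wz": 0, "hand": -1}, {"x": 0, "y": 0, "z": 0, "wx": 0, "wy": 0, "wz": 0, "hand": -1}, {"x": 0, "y": 0, "z": 0, "wx": 0, "wy": 0, "wz": 0, "hand": -1}, {"x": 0, "y": 0, "z": 0, "wx": 0, "wy": 0, "wz": 0, "hand": -1}, {"x": 0, "y": 0, "z": 0, "wx": 0, "wy": 0, "wz": 0, "hand": -1}, {"x": 0, "y": 0, "z": 0, "wx": 0, "wy": 0, "wz": 0, "hand": -1}, {"x": 0, "y": 0, "z": 0, "wx": 0, "wy": 0, "wz": 0, "hand": -1}]}}

```text
time: 11.23
tool_pos: [0.5286, 0.0471, 0.0517]
tool_rot: [0.002, 0.733, 0.68, -0.002]
contact_force: [-0.8, -9.0, 0.8]
gripper_width: 0.0
grasp_force: 4.2
```

```bash
python3 - <<'E'
from h import *
s=manip.state();print(s["contact_force"])
i=cv2.resize(grab_frame("side")[150:290,230:370],(400,400),interpolation=2);j=cv2.resize(grab_frame("scene")[140:240,290:390],(400,400),interpolation=2)
cv2.imwrite("pics/c5.png",cv2.convertScaleAbs(np.hstack([i,j]),alpha=1.8))
# where parked plate should show: corners
psi=-.07;o=np.array([.526,.0235])
for sx in(-1,1):
  for sy in(.01,.07):
    x=.033*sx;P=[o[0]+np.cos(psi)*x-np.sin(psi)*sy,o[1]+np.sin(psi)*x+np.cos(psi)*sy,.057]
    print(sx,sy,(proj("side",P)[0]-[230,150])*400/140,(proj("scene",P)[0]-[290,140])*4+[400,0])
E
```

```text
[-0.80911734 -9.01372911  0.8230064 ]
-1 0.01 [150.99206277 179.38029518] [668.4635932  195.07664982]
-1 0.07 [144.59023899 117.79970442] [754.44026426 273.71973688]
1 0.01 [243.23738668 168.63853327] [570.99778116 270.12254804]
1 0.07 [233.24477781 107.77721086] [656.56534824 353.63717938]
```

View pics/c5.png

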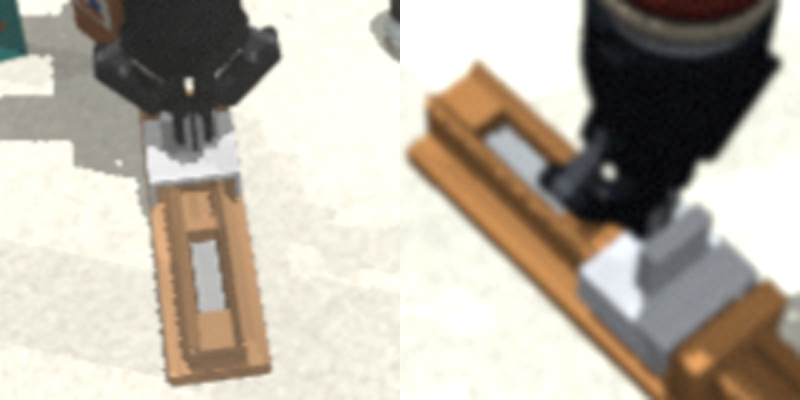

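The carriage is parked: 9 N against the stop with no further motion. The uncovered pocket is at side crop (205,270). Next is the holder.

```bash
python3 -c "
from plan import *
plan([.481,.2467,.163],2.12,6,p0=np.array([.528,.042,.163]))"
```

```text
time 11.3333 yaw 1.4948413475647333 pos [0.528 0.042 0.163] tilt z [-7.18558035e-04 -4.99717335e-03 -9.99987256e-01]
x y z wz
0.223 -0.069 -0.0 -0.133
0.229 -0.046 -0.0 -0.133
0.232 -0.022 -0.0 -0.133
0.233 0.003 -0.0 -0.133
0.232 0.027 -0.0 -0.133
0.228 0.051 -0.0 -0.133
```

Request:
{"method": "send_rows", "body": {"rows": [{"x": -0.04, "y": 0, "z": 0, "wx": 0, "wy": 0, "wz": 0, "hand": -1}, {"x": 0, "y": 0, "z": -0.25, "wx": 0, "wy": 0, "wz": 0, "hand": -1}, {"x": 0, "y": 0, "z": -0.25, "wx": 0, "wy": 0, "wz": 0, "hand": -1}, {"x": 0, "y": 0, "z": -0.25, "wx": 0, "wy": 0, "wz": 0, "hand": -0.5}, {"x": 0.223, "y": -0.069, "z": 0, "wx": 0, "wy": 0, "wz": -0.133, "hand": 0.2}, {"x": 0.229, "y": -0.046, "z": 0, "wx": 0, "wy": 0, "wz": -0.133, "hand": 0.2}, {"x": 0.232, "y": -0.022, "z": 0, "wx": 0, "wy": 0, "wz": -0.133, "hand": 0.2}, {"x": 0.233, "y": 0.003, "z": 0, "wx": 0, "wy": 0, "wz": -0.133, "hand": 0.2}, {"x": 0.232, "y": 0.027, "z": 0, "wx": 0, "wy": 0, "wz": -0.133, "hand": 0.2}, {"x": 0.228, "y": 0.051, "z": 0, "wx": 0, "wy": 0, "wz": -0.133, "hand": 0.2}]}}

```text
time: 12.17
tool_pos: [0.4806, 0.2499, 0.1643]
tool_rot: [-0.0, 0.486, 0.874, 0.0]
contact_force: [0.6, -0.5, -0.3]
gripper_width: 0.6
grasp_force: 0.0
```

```bash
python3 - <<'E'
from h import *
import pickle
s=manip.state();print(s["tool_pos"],s["tool_rot"],s["gripper_width"])
c=calibration("wrist");i=grab_frame("wrist");pickle.dump((c,i),open("w3.pkl","wb"))
o=cv2.convertScaleAbs(i,alpha=1.5)
p=np.array([.4811,.2467]);a=.55;R=np.array([[np.cos(a),-np.sin(a)],[np.sin(a),np.cos(a)]])
for k in(0,.07):
  for x in(-1,1):
    for y in(-1,1):
      q=proj("wrist",[*(p+R@[x*.009,y*.03]),k],c)[0];cv2.circle(o,tuple(int(v) for v in q),3,(0,255,0) if k else(255,0,255),-1);print(k,x,y,q)
q=proj("wrist",s["tool_pos"],c)[0];cv2.circle(o,tuple(int(v) for v in q),3,(0,0,255),-1)
cv2.imwrite("pics/w3.png",o)
E
```

```text
[0.48064675 0.2499179  0.16431928] [-1.13057459e-04  4.86125455e-01  8.73888899e-01  4.71011637e-04] 0.5999632858158513
0 -1 -1 [311.89639408 199.20166593]
0 -1 1 [311.77516915 142.15661671]
0 1 -1 [328.97339445 199.29050394]
0 1 1 [329.73239777 142.25531106]
0.07 -1 -1 [309.85831501 224.07792853]
0.07 -1 1 [309.56495392 154.36152132]
0.07 1 -1 [330.93836925 224.18485448]
0.07 1 1 [332.0241867  154.48361579]
```

View pics/w3.png

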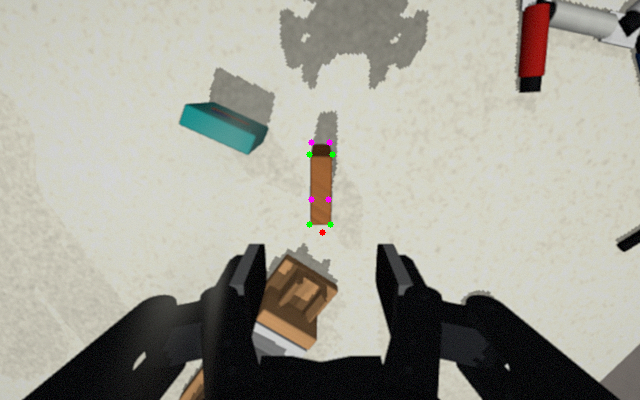

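The wrist view shows the holder's top face at (310–332, 154–224), right on the projected pose, with the fingers straddling it and the turquoise block clear at (225,127). I go down and feel for the table to learn the true tip height.

Request:
{"method": "send_rows", "body": {"rows": [{"x": -0.019, "y": -0.008, "z": 0.1, "wx": 0, "wy": 0, "wz": 0, "hand": 0.2}, {"x": 0, "y": 0, "z": 0.2, "wx": 0, "wy": 0, "wz": 0, "hand": 0.2}, {"x": 0, "y": 0, "z": 0.2, "wx": 0, "wy": 0, "wz": 0, "hand": 0.2}, {"x": 0, "y": 0, "z": 0.2, "wx": 0, "wy": 0, "wz": 0, "hand": 0.2}, {"x": 0, "y": 0, "z": 0.2, "wx": 0, "wy": 0, "wz": 0, "hand": 0.2}, {"x": 0, "y": 0, "z": 0.1, "wx": 0, "wy": 0, "wz": 0, "hand": 0.2}, {"x": 0, "y": 0, "z": 0, "wx": 0, "wy": 0, "wz": 0, "hand": 0.2}, {"x": 0, "y": 0, "z": 0, "wx": 0, "wy": 0, "wz": 0, "hand": 0.2}, {"x": 0, "y": 0, "z": 0, "wx": 0, "wy": 0, "wz": 0, "hand": 0.2}, {"x": 0, "y": 0, "z": 0, "wx": 0, "wy": 0, "wz": 0, "hand": 0.2}]}}

```text
time: 13.05
tool_pos: [0.4836, 0.2457, 0.0164]
tool_rot: [0.001, 0.488, 0.873, 0.002]
contact_force: [0.5, -0.1, 0.1]
gripper_width: 0.599
grasp_force: 0.0
```

Request:
{"method": "send_rows", "body": {"rows": [{"x": 0, "y": 0, "z": 0.015, "wx": 0, "wy": 0, "wz": 0, "hand": 0.2}, {"x": 0, "y": 0, "z": 0.015, "wx": 0, "wy": 0, "wz": 0, "hand": 0.2}, {"x": 0, "y": 0, "z": 0.015, "wx": 0, "wy": 0, "wz": 0, "hand": 0.2}, {"x": 0, "y": 0, "z": 0.015, "wx": 0, "wy": 0, "wz": 0, "hand": 0.2}, {"x": 0, "y": 0, "z": 0.01, "wx": 0, "wy": 0, "wz": 0, "hand": 0.2}, {"x": 0, "y": 0, "z": 0.01, "wx": 0, "wy": 0, "wz": 0, "hand": 0.2}, {"x": 0, "y": 0, "z": 0.01, "wx": 0, "wy": 0, "wz": 0, "hand": 0.2}, {"x": 0, "y": 0, "z": 0.01, "wx": 0, "wy": 0, "wz": 0, "hand": 0.2}, {"x": 0, "y": 0, "z": 0, "wx": 0, "wy": 0, "wz": 0, "hand": 0.2}, {"x": 0, "y": 0, "z": 0, "wx": 0, "wy": 0, "wz": 0, "hand": 0.2}]}}

```text
time: 13.88
tool_pos: [0.4817, 0.2451, -0.001]
tool_rot: [-0.0, 0.488, 0.873, -0.0]
contact_force: [-0.9, 0.3, -0.0]
gripper_width: 0.601
grasp_force: 0.0
```

Request:
{"method": "send_rows", "body": {"rows": [{"x": 0, "y": 0, "z": 0.015, "wx": 0, "wy": 0, "wz": 0, "hand": 0.2}, {"x": 0, "y": 0, "z": 0.015, "wx": 0, "wy": 0, "wz": 0, "hand": 0.2}, {"x": 0, "y": 0, "z": 0.015, "wx": 0, "wy": 0, "wz": 0, "hand": 0.2}, {"x": 0, "y": 0, "z": 0.01, "wx": 0, "wy": 0, "wz": 0, "hand": 0.2}, {"x": 0, "y": 0, "z": 0.01, "wx": 0, "wy": 0, "wz": 0, "hand": 0.2}, {"x": 0, "y": 0, "z": 0.01, "wx": 0, "wy": 0, "wz": 0, "hand": 0.2}, {"x": 0, "y": 0, "z": 0.01, "wx": 0, "wy": 0, "wz": 0, "hand": 0.2}, {"x": 0, "y": 0, "z": 0, "wx": 0, "wy": 0, "wz": 0, "hand": 0.2}, {"x": 0, "y": 0, "z": 0, "wx": 0, "wy": 0, "wz": 0, "hand": 0.2}, {"x": 0, "y": 0, "z": 0, "wx": 0, "wy": 0, "wz": 0, "hand": 0.2}]}}

```text
time: 14.72
tool_pos: [0.4819, 0.2452, -0.0135]
tool_rot: [0.0, 0.488, 0.873, 0.0]
contact_force: [-0.1, 1.7, 0.2]
gripper_width: 0.598
grasp_force: 0.0
```

Request:
{"method": "send_rows", "body": {"rows": [{"x": 0.012, "y": 0, "z": -0.095, "wx": 0, "wy": 0, "wz": 0, "hand": 0.2}, {"x": 0, "y": 0, "z": -0.095, "wx": 0, "wy": 0, "wz": 0, "hand": 0.2}, {"x": 0, "y": 0, "z": 0, "wx": 0, "wy": 0, "wz": 0, "hand": -1}, {"x": 0, "y": 0, "z": 0, "wx": 0, "wy": 0, "wz": 0, "hand": -1}, {"x": 0, "y": 0, "z": 0, "wx": 0, "wy": 0, "wz": 0, "hand": -1}, {"x": 0, "y": 0, "z": 0, "wx": 0, "wy": 0, "wz": 0, "hand": -1}, {"x": 0, "y": 0, "z": 0, "wx": 0, "wy": 0, "wz": 0, "hand": -1}, {"x": 0, "y": 0, "z": 0, "wx": 0, "wy": 0, "wz": 0, "hand": -1}, {"x": 0, "y": 0, "z": 0, "wx": 0, "wy": 0, "wz": 0, "hand": -1}, {"x": 0, "y": 0, "z": 0, "wx": 0, "wy": 0, "wz": 0, "hand": -1}]}}

```text
time: 15.55
tool_pos: [0.4809, 0.2466, 0.0147]
tool_rot: [-0.0, 0.488, 0.873, -0.0]
contact_force: [0.3, 0.7, 2.1]
gripper_width: 0.204
grasp_force: 58.9
```

```bash
python3 -c "
from plan import *
# lift 120 first, then to above the pocket
p=manip.state()['tool_pos'];plan([.5218,-.0364,.135],1.501,10,p0=np.array([p[0],p[1],.135]))"
```

```text
time 15.55 yaw 2.1212121787129337 pos [0.48085323 0.24660487 0.135     ] tilt z [-6.91616809e-05 -6.42428321e-05 -9.99999996e-01]
x y z wz
-0.175 -0.075 -0.0 0.079
-0.179 -0.064 -0.0 0.079
-0.183 -0.053 -0.0 0.079
-0.186 -0.042 -0.0 0.079
-0.188 -0.03 -0.0 0.079
-0.19 -0.018 -0.0 0.079
-0.191 -0.007 -0.0 0.079
-0.191 0.005 -0.0 0.079
-0.19 0.017 -0.0 0.079
-0.188 0.029 -0.0 0.079
```

Request:
{"method": "send_rows", "body": {"rows": [{"x": 0, "y": 0, "z": -0.04, "wx": 0, "wy": 0, "wz": 0, "hand": -1}, {"x": 0, "y": 0, "z": -0.06, "wx": 0, "wy": 0, "wz": 0, "hand": -1}, {"x": 0, "y": 0, "z": -0.1, "wx": 0, "wy": 0, "wz": 0, "hand": -1}, {"x": 0, "y": 0, "z": -0.1, "wx": 0, "wy": 0, "wz": 0, "hand": -1}, {"x": 0, "y": 0, "z": -0.1, "wx": 0, "wy": 0, "wz": 0, "hand": -1}, {"x": 0, "y": 0, "z": -0.1, "wx": 0, "wy": 0, "wz": 0, "hand": -1}, {"x": 0, "y": 0, "z": -0.1, "wx": 0, "wy": 0, "wz": 0, "hand": -1}, {"x": 0, "y": 0, "z": -0.1, "wx": 0, "wy": 0, "wz": 0, "hand": -1}, {"x": 0, "y": 0, "z": -0.1, "wx": 0, "wy": 0, "wz": 0, "hand": -1}, {"x": 0, "y": 0, "z": 0, "wx": 0, "wy": 0, "wz": 0, "hand": -1}]}}

```text
time: 16.38
tool_pos: [0.4826, 0.2473, 0.1388]
tool_rot: [0.002, 0.488, 0.873, 0.002]
contact_force: [0.7, 0.6, -0.6]
gripper_width: 0.2
grasp_force: 58.6
```

Request:
{"method": "send_rows", "body": {"rows": [{"x": -0.175, "y": -0.075, "z": 0, "wx": 0, "wy": 0, "wz": 0.079, "hand": -1}, {"x": -0.179, "y": -0.064, "z": 0, "wx": 0, "wy": 0, "wz": 0.079, "hand": -1}, {"x": -0.183, "y": -0.053, "z": 0, "wx": 0, "wy": 0, "wz": 0.079, "hand": -1}, {"x": -0.186, "y": -0.042, "z": 0, "wx": 0, "wy": 0, "wz": 0.079, "hand": -1}, {"x": -0.188, "y": -0.03, "z": 0, "wx": 0, "wy": 0, "wz": 0.079, "hand": -1}, {"x": -0.19, "y": -0.018, "z": 0, "wx": 0, "wy": 0, "wz": 0.079, "hand": -1}, {"x": -0.191, "y": -0.007, "z": 0, "wx": 0, "wy": 0, "wz": 0.079, "hand": -1}, {"x": -0.191, "y": 0.005, "z": 0, "wx": 0, "wy": 0, "wz": 0.079, "hand": -1}, {"x": -0.19, "y": 0.017, "z": 0, "wx": 0, "wy": 0, "wz": 0.079, "hand": -1}, {"x": -0.188, "y": 0.029, "z": 0, "wx": 0, "wy": 0, "wz": 0.079, "hand": -1}]}}

```text
time: 17.22
tool_pos: [0.521, -0.0375, 0.1338]
tool_rot: [-0.001, 0.732, 0.681, -0.0]
contact_force: [0.0, -0.1, -1.5]
gripper_width: 0.199
grasp_force: 58.8
```

```bash
python3 - <<'E'
from h import *
import pickle
s=manip.state();print(s["tool_pos"],s["tool_rot"],s["gripper_width"],s["grasp_force"])
d={}
for n in("scene","side","wrist"):
    c=calibration(n);i=grab_frame(n);d[n]=(c,i)
pickle.dump(d,open("h4.pkl","wb"))
# predicted holder corners vs wood-coloured blob (numeric, compare corners)
q=s["tool_rot"];yaw=2*np.arctan2(q[2],q[1]);a=yaw-np.pi/2;print("holder yaw",a)
R=np.array([[np.cos(a),-np.sin(a)],[np.sin(a),np.cos(a)]]);z0=s["tool_pos"][2]-.0147
for n in d:
    c,i=d[n];g=cv2.cvtColor(cv2.convertScaleAbs(i,alpha=1.6),cv2.COLOR_BGR2GRAY)
    pts=np.array([proj(n,[*(s["tool_pos"][:2]+R@[x*.009,y*.03]),z0+z],c)[0] for x in(-1,1) for y in(-1,1) for z in(0,.07)])
    hull=cv2.convexHull(pts.astype(np.float32));lo=pts.min(0)-10;hi=pts.max(0)+10
    m=cv2.fillConvexPoly(np.zeros(g.shape,np.uint8),hull.astype(np.int32),1)
    hsv=cv2.cvtColor(i,cv2.COLOR_BGR2HSV)
    w=((hsv[...,0]<14)&(hsv[...,1]>130)).astype(np.uint8)
    x0,y0=lo.astype(int);x1,y1=hi.astype(int);ww=w[y0:y1,x0:x1];mm=m[y0:y1,x0:x1]
    print(n,"box",x0,y0,x1,y1,"wood in hull",(ww&mm).sum(),"wood out",(ww&(1-mm)).sum(),"hull",mm.sum())
    print("hull box",pts.min(0),pts.max(0)); ys,xs=np.nonzero(ww);print("wood box",xs.min()+x0,ys.min()+y0,xs.max()+x0,ys.max()+y0)
E
```

```text
[ 0.52101836 -0.03753274  0.13380442] [-6.93835237e-04  7.32484039e-01  6.80783707e-01 -4.42149635e-04] 0.1994903589595934 58.787153363227844
holder yaw -0.07313163073430062
scene box 297 110 347 179 wood in hull 370 wood out 19 hull 1001
hull box [307.50488192 120.45199207] [337.74985459 169.14275458]
wood box 301 127 336 178
side box 281 169 317 241 wood in hull 152 wood out 0 hull 604
hull box [291.71542808 179.83329094] [307.30104404 231.7943577 ]
wood box 294 185 304 222
wrist box 285 159 354 353 wood in hull 5026 wood out 214 hull 7924
hull box [295.39060294 169.21963207] [344.24299735 343.91480938]
wood box 287 160 349 349
```

The holder is held squarely above the pocket, and the holder hull matches the wood pixels in all three views. I'll descend to just above the mouth, then enter slowly.

Request:
{"method": "send_rows", "body": {"rows": [{"x": 0.007, "y": 0, "z": 0.1, "wx": 0, "wy": 0, "wz": 0, "hand": -1}, {"x": 0, "y": 0, "z": 0.13, "wx": 0, "wy": 0, "wz": 0, "hand": -1}, {"x": 0, "y": 0, "z": 0.13, "wx": 0, "wy": 0, "wz": 0, "hand": -1}, {"x": 0, "y": 0, "z": 0.06, "wx": 0, "wy": 0, "wz": 0, "hand": -1}, {"x": 0, "y": 0, "z": 0.01, "wx": 0, "wy": 0, "wz": 0, "hand": -1}, {"x": 0, "y": 0, "z": 0.01, "wx": 0, "wy": 0, "wz": 0, "hand": -1}, {"x": 0, "y": 0, "z": 0.01, "wx": 0, "wy": 0, "wz": 0, "hand": -1}, {"x": 0, "y": 0, "z": 0.01, "wx": 0, "wy": 0, "wz": 0, "hand": -1}, {"x": 0, "y": 0, "z": 0, "wx": 0, "wy": 0, "wz": 0, "hand": -1}, {"x": 0, "y": 0, "z": 0, "wx": 0, "wy": 0, "wz": 0, "hand": -1}]}}

```text
time: 18.2
tool_pos: [0.5225, -0.0353, 0.0667]
tool_rot: [0.001, 0.731, 0.682, 0.0]
contact_force: [-0.2, 0.5, -1.1]
gripper_width: 0.202
grasp_force: 58.8
```

Request:
{"method": "send_rows", "body": {"rows": [{"x": 0, "y": 0, "z": 0.01, "wx": 0, "wy": 0, "wz": 0, "hand": -1}, {"x": 0, "y": 0, "z": 0.01, "wx": 0, "wy": 0, "wz": 0, "hand": -1}, {"x": 0, "y": 0, "z": 0.01, "wx": 0, "wy": 0, "wz": 0, "hand": -1}, {"x": 0, "y": 0, "z": 0.01, "wx": 0, "wy": 0, "wz": 0, "hand": -1}, {"x": 0, "y": 0, "z": 0.01, "wx": 0, "wy": 0, "wz": 0, "hand": -1}, {"x": 0, "y": 0, "z": 0.01, "wx": 0, "wy": 0, "wz": 0, "hand": -1}, {"x": 0, "y": 0, "z": 0, "wx": 0, "wy": 0, "wz": 0, "hand": -1}, {"x": 0, "y": 0, "z": 0, "wx": 0, "wy": 0, "wz": 0, "hand": -1}, {"x": 0, "y": 0, "z": 0, "wx": 0, "wy": 0, "wz": 0, "hand": -1}, {"x": 0, "y": 0, "z": 0, "wx": 0, "wy": 0, "wz": 0, "hand": -1}]}}

```text
time: 19.03
tool_pos: [0.522, -0.0353, 0.057]
tool_rot: [0.0, 0.731, 0.682, 0.0]
contact_force: [0.0, -0.1, -1.5]
gripper_width: 0.197
grasp_force: 58.8
```

Request:
{"method": "send_rows", "body": {"rows": [{"x": 0, "y": 0, "z": 0.01, "wx": 0, "wy": 0, "wz": 0, "hand": -1}, {"x": 0, "y": 0, "z": 0.01, "wx": 0, "wy": 0, "wz": 0, "hand": -1}, {"x": 0, "y": 0, "z": 0.01, "wx": 0, "wy": 0, "wz": 0, "hand": -1}, {"x": 0, "y": 0, "z": 0.01, "wx": 0, "wy": 0, "wz": 0, "hand": -1}, {"x": 0, "y": 0, "z": 0.01, "wx": 0, "wy": 0, "wz": 0, "hand": -1}, {"x": 0, "y": 0, "z": 0.01, "wx": 0, "wy": 0, "wz": 0, "hand": -1}, {"x": 0, "y": 0, "z": 0.01, "wx": 0, "wy": 0, "wz": 0, "hand": -1}, {"x": 0, "y": 0, "z": 0.01, "wx": 0, "wy": 0, "wz": 0, "hand": -1}, {"x": 0, "y": 0, "z": 0, "wx": 0, "wy": 0, "wz": 0, "hand": -1}, {"x": 0, "y": 0, "z": 0, "wx": 0, "wy": 0, "wz": 0, "hand": -1}]}}

```text
time: 19.87
tool_pos: [0.522, -0.0353, 0.0453]
tool_rot: [-0.0, 0.731, 0.682, -0.0]
contact_force: [-1.8, -0.1, 1.7]
gripper_width: 0.201
grasp_force: 59.3
```

Request:
{"method": "send_rows", "body": {"rows": [{"x": 0, "y": 0, "z": 0.01, "wx": 0, "wy": 0, "wz": 0, "hand": -1}, {"x": 0, "y": 0, "z": 0.01, "wx": 0, "wy": 0, "wz": 0, "hand": -1}, {"x": 0, "y": 0, "z": 0.01, "wx": 0, "wy": 0, "wz": 0, "hand": -1}, {"x": 0, "y": 0, "z": 0, "wx": 0, "wy": 0, "wz": 0, "hand": -1}, {"x": 0, "y": 0, "z": 0, "wx": 0, "wy": 0, "wz": 0, "hand": -1}, {"x": 0, "y": 0, "z": 0, "wx": 0, "wy": 0, "wz": 0, "hand": -1}, {"x": 0, "y": 0, "z": 0, "wx": 0, "wy": 0, "wz": 0, "hand": -1}, {"x": 0, "y": 0, "z": 0, "wx": 0, "wy": 0, "wz": 0, "hand": -1}, {"x": 0, "y": 0, "z": 0, "wx": 0, "wy": 0, "wz": 0, "hand": -1}, {"x": 0, "y": 0, "z": 0, "wx": 0, "wy": 0, "wz": 0, "hand": -1}]}}

```text
time: 20.7
tool_pos: [0.5223, -0.0353, 0.041]
tool_rot: [0.0, 0.731, 0.682, 0.0]
contact_force: [-1.6, 0.2, 4.9]
gripper_width: 0.2
grasp_force: 59.8
```

The seat contact came at the expected height and the force follows the spring. I keep pressing to the bottom.

Request:
{"method": "send_rows", "body": {"rows": [{"x": 0, "y": 0, "z": 0.01, "wx": 0, "wy": 0, "wz": 0, "hand": -1}, {"x": 0, "y": 0, "z": 0.01, "wx": 0, "wy": 0, "wz": 0, "hand": -1}, {"x": 0, "y": 0, "z": 0.01, "wx": 0, "wy": 0, "wz": 0, "hand": -1}, {"x": 0, "y": 0, "z": 0.01, "wx": 0, "wy": 0, "wz": 0, "hand": -1}, {"x": 0, "y": 0, "z": 0, "wx": 0, "wy": 0, "wz": 0, "hand": -1}, {"x": 0, "y": 0, "z": 0, "wx": 0, "wy": 0, "wz": 0, "hand": -1}, {"x": 0, "y": 0, "z": 0, "wx": 0, "wy": 0, "wz": 0, "hand": -1}, {"x": 0, "y": 0, "z": 0, "wx": 0, "wy": 0, "wz": 0, "hand": -1}, {"x": 0, "y": 0, "z": 0, "wx": 0, "wy": 0, "wz": 0, "hand": -1}, {"x": 0, "y": 0, "z": 0, "wx": 0, "wy": 0, "wz": 0, "hand": -1}]}}

```text
time: 21.53
tool_pos: [0.5225, -0.0353, 0.0376]
tool_rot: [-0.0, 0.731, 0.682, -0.0]
contact_force: [-8.6, 1.5, 18.9]
gripper_width: 0.202
grasp_force: 61.9
```

Request:
{"method": "send_rows", "body": {"rows": [{"x": 0, "y": -0.006, "z": 0, "wx": 0, "wy": 0, "wz": 0, "hand": -1}, {"x": 0, "y": 0, "z": 0, "wx": 0, "wy": 0, "wz": 0, "hand": -1}, {"x": 0, "y": 0, "z": 0, "wx": 0, "wy": 0, "wz": 0, "hand": -1}, {"x": 0, "y": 0, "z": 0, "wx": 0, "wy": 0, "wz": 0, "hand": -1}, {"x": 0, "y": 0, "z": 0, "wx": 0, "wy": 0, "wz": 0, "hand": -1}, {"x": 0, "y": 0, "z": 0, "wx": 0, "wy": 0, "wz": 0, "hand": -1}, {"x": 0, "y": 0, "z": 0, "wx": 0, "wy": 0, "wz": 0, "hand": -1}, {"x": 0, "y": 0, "z": 0, "wx": 0, "wy": 0, "wz": 0, "hand": -1}, {"x": 0, "y": 0, "z": 0, "wx": 0, "wy": 0, "wz": 0, "hand": -1}, {"x": 0, "y": 0, "z": 0, "wx": 0, "wy": 0, "wz": 0, "hand": -1}]}}

```text
time: 22.37
tool_pos: [0.5224, -0.0354, 0.0376]
tool_rot: [0.001, 0.731, 0.682, 0.001]
contact_force: [-6.0, 1.8, 16.4]
gripper_width: 0.197
grasp_force: 61.5
```

```bash
python3 -c "
from plant import *
print(job_done())"
```

```text
the job is handed in; nothing more can be done
None
```

I handed the job in at about 22.4 s of the 48 s allowed. The carriage is parked against its end stop, and the holder is upright in the pocket, still gripped and pressed home with about 17 N. The hand-in call returned no verdict.

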